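# Read the slide cases in and pile them

## Robot

A 6-joint arm with a two-finger parallel gripper is mounted at the origin on the work surface. World frame = base frame: x ahead of the robot, y to its left, z up, the work surface at z = 0. Lengths are in m, angles in rad, forces in N, time in s.
With the tool pointing down it reaches from about 0.325 to 0.85 m from the base axis. Payload 15.5 kg.
Tool frame: the origin (TCP) lies at the centre of the arm's flange, where the gripper is bolted on; the fingertips stand 191 mm ahead of it and the grasp point (between the pads) lies 172 mm ahead of it (grasp_offset is the distance from the TCP to the grasp point, in m); z points along the fingers, y is the line along which they close (so a half turn about z gives the same grasp; the last joint's range is limited). The gripper opens to 91 mm and grips with 3 to 60 N. Pads are 32 mm wide; open, the fingers measure 118 mm over their backs; the gripper's body (76 mm by 178 mm) begins 60 mm behind the grasp point.
Start: joints at [-1.212, 0.494, 1.345, -0, 1.302, -0.096], TCP at [0.274, -0.562, 0.405] pointing down, gripper open.
Joint ranges: [-2.91, 2.91], [-0.82, 2.16], [0.22, 2.67], [-1.22, 4.37], [0.12, 2.79], [-3.08, 3.08]. Speed limits (rad/s): [1.89, 1.89, 2.57, 3.01, 3.01, 3.01].

## Interface

Orientations are given as a unit quaternion [w, x, y, z].
In Python, from rig import get_state, camera, hand_in, grasp_offset gives the robot as it stands.
- The arm moves only by the shell command python3 -m handwheel 'ROWS' [FORCE]. ROWS is JSON, a list of rows, each a list of 3 entries, a list of its own where there are three numbers: the shift along the tool's x, y, z in mm, then the turn, a rotation vector about the tool's x, y, z in rad, then the finger opening in mm, from 0 to 91.2. A call has 1 to 10 rows; each row is the pose to reach, as a shift and turn from the pose commanded when the call began, along the tool's axes at that moment; what a row does not reach only later rows make up. A row lasts 1/8 s, in which the tool goes at most 62.5 mm and 10.7 degrees, less where a joint would pass 70% of its speed; a pose out of reach is approached as far as the arm can. A call with a gripper value outside its range is refused whole. The fingers move at their own pace and stop on an object; FORCE is the grip in N (left out, the last holds). Time passes only in rows, so rows that repeat a pose let the fingers close. It gives the time, the measured TCP pose, the force, the opening and the grip force at its end, in the units of the state.
- get_state(): the state, without advancing time (a new reading comes with each control period).
- camera(name): name is "side" or "top"; returns a dict with "pixels" (480x640x3 uint8, red, green, blue), "camera_matrix" (3x3 intrinsics, pixels), "dist" ([k1, k2, p1, p2, k3] as OpenCV has them; the pictures are not rectified), "position" and "rotation" of the camera in the world. Camera axes: x right, y down, z forward; pixel columns grow to the right and rows downward; lengths in m; the calibration is good to about 2 mm. A picture is of the moment at which its call begins. There is no depth.
- hand_in(): hands the job in; it is judged then, once.
The state is a dict: "clock": time; "joint_pos": joint angles; "joint_velocities": joint speeds; "tau": joint torques, N m; "eef_pos": TCP position; "orientation": TCP orientation; "contact_force": force on the tool from outside, world axes, zero at the start; "moment": the same for the moment, N m; "grip_width": finger opening in m; "grasp_force": force on a finger pad.
Only numpy, scipy, OpenCV 4.12 (cv2) and the standard library are available. Lean on these libraries where they do the work, as an engineer would, in place of code of your own. Each camera call takes 0.05 s, during which the arm holds its last target. There are 200 camera calls.

## Task

Log the slide cases in at the reader by the microscope, longest case first and shortest last: press each case's clasp end squarely and lightly on the middle of the reader's sprung contact plate for a second, about halfway in, then turn the case end for end and do the same with its hinge end. Stack the cases squarely one on another, longest at the bottom, centred on the cork base board and in line with it, and lay the steel weight on top in the same way. The cases are fragile: grip them gently, push gently, do not drop them, and leave everything else on the bench alone.

Things in the scene. Friction and masses are not known exactly. Their poses are not given: they have to be found in the camera images.
- case_long: the longest slide case, flat white plastic, 150 x 60 x 20 mm, 0.09-0.25 kg; origin: centre of its underside; x: along its length to the clasp end (grey plate 34 mm wide, let in flush); the hinge end has a thin grey line across; z up. Fragile: both fingers together may bear on it with at most 90 N; a grip of 20-30 N a finger is safe and holds it. May be absent
- case_long_clasp (a point): middle of the end face at the clasp end of case_long, 10 mm above its underside
- case_long_hinge (a point): middle of the end face at the hinge end of case_long, 10 mm above its underside
- case_mid: the middle slide case, flat white plastic, 120 x 60 x 20 mm, 0.09-0.25 kg; origin: centre of its underside; x: along its length to the clasp end (grey plate 34 mm wide, let in flush); the hinge end has a thin grey line across; z up. Fragile: both fingers together may bear on it with at most 90 N; a grip of 20-30 N a finger is safe and holds it. May be absent
- case_mid_clasp (a point): middle of the end face at the clasp end of case_mid, 10 mm above its underside
- case_mid_hinge (a point): middle of the end face at the hinge end of case_mid, 10 mm above its underside
- case_short: the shortest slide case, flat white plastic, 90 x 60 x 20 mm, 0.09-0.25 kg; origin: centre of its underside; x: along its length to the clasp end (grey plate 34 mm wide, let in flush); the hinge end has a thin grey line across; z up. Fragile: both fingers together may bear on it with at most 90 N; a grip of 20-30 N a finger is safe and holds it. May be absent
- case_short_clasp (a point): middle of the end face at the clasp end of case_short, 10 mm above its underside
- case_short_hinge (a point): middle of the end face at the hinge end of case_short, 10 mm above its underside
- weight: the flat steel pile weight: plate 90 x 60 x 6 mm with an upright bar 70 mm long (along x), 16 mm thick (y), its top 38 mm over the underside; 0.3 kg; origin: centre of its underside, z up. Take it by the bar, across its 16 mm. The 90 N limit is for the cases only
- pile_base: the bare cork-faced board the pile stands on, fixed, 170 x 80 x 6 mm, origin: centre of its underside, x along its length
- pile_top (a point): centre of the pile base's top face, 6 mm above the bench
- reader: the contact reader, a fixed white box 66 mm high, 120 mm wide with a sprung dark steel contact plate in front (about 20 mm ahead of the box at rest); origin on the bench under the plate's resting front face; x: level, into the reader (the way to push), y: along the plate
- reader_face (a point): middle of the contact plate's front face when at rest, 38 mm above the bench; axes as reader. It does not move with the plate. The plate is 100 mm wide and spans 15 to 61 mm above the bench; below it a foot 8 mm high sticks out 3 mm, so press with the case held about 28 mm clear of the bench
- plate (a joint): how far the contact plate is pushed in, m: 0 at rest, hard stop at 0.012; its spring gives about 1 N at first and 5 N at 12 mm (350 N/m). About 6 mm is a good press; over 15 N on the plate is too hard
- mouse: black computer mouse 95 x 55 x 30 mm, a bystander: leave it alone
- objective_can: brass objective can, 34 mm across, 46 mm high, a bystander: leave it alone
- lens_brush_grip (a point): lens brush, 150 mm, lying, a bystander: leave it alone
- oil_bottle: amber bottle, 38 mm across, 85 mm high, a bystander: leave it alone
- stain_jar: glass jar, 64 mm across, 80 mm high, a bystander: leave it alone
- mug: blue mug, 72 mm across, 90 mm high, a bystander: leave it alone
Mind the look-alikes: they are no part of the job. What is shaped like the weight but green or yellow is not meant.

How it is judged:
On the way, in this order (a step that is already met when the one before it is completed fails the run):
1. the longest case's clasp end is pressed squarely on the reader's contact plate, at least 2.5 mm in, for half a second (x of case_long_clasp in the frame of reader_face between 0.0025 and 0.014 m and y of case_long_clasp in the frame of reader_face between -0.025 and 0.025 m and z of case_long_clasp in the frame of reader_face between -0.02 and 0.02 m and angle between the x axis of case_long and the x axis of reader, either way round below 0.12 rad), for 0.5 s.
2. the longest case's hinge end is pressed squarely on the reader's contact plate, at least 2.5 mm in, for half a second (x of case_long_hinge in the frame of reader_face between 0.0025 and 0.014 m and y of case_long_hinge in the frame of reader_face between -0.025 and 0.025 m and z of case_long_hinge in the frame of reader_face between -0.02 and 0.02 m and angle between the x axis of case_long and the x axis of reader, either way round below 0.12 rad), for 0.5 s.
3. the middle case's clasp end is pressed squarely on the reader's contact plate, at least 2.5 mm in, for half a second (x of case_mid_clasp in the frame of reader_face between 0.0025 and 0.014 m and y of case_mid_clasp in the frame of reader_face between -0.025 and 0.025 m and z of case_mid_clasp in the frame of reader_face between -0.02 and 0.02 m and angle between the x axis of case_mid and the x axis of reader, either way round below 0.12 rad), for 0.5 s.
4. the middle case's hinge end is pressed squarely on the reader's contact plate, at least 2.5 mm in, for half a second (x of case_mid_hinge in the frame of reader_face between 0.0025 and 0.014 m and y of case_mid_hinge in the frame of reader_face between -0.025 and 0.025 m and z of case_mid_hinge in the frame of reader_face between -0.02 and 0.02 m and angle between the x axis of case_mid and the x axis of reader, either way round below 0.12 rad), for 0.5 s.
5. the shortest case's clasp end is pressed squarely on the reader's contact plate, at least 2.5 mm in, for half a second (x of case_short_clasp in the frame of reader_face between 0.0025 and 0.014 m and y of case_short_clasp in the frame of reader_face between -0.025 and 0.025 m and z of case_short_clasp in the frame of reader_face between -0.02 and 0.02 m and angle between the x axis of case_short and the x axis of reader, either way round below 0.12 rad), for 0.5 s.
6. the shortest case's hinge end is pressed squarely on the reader's contact plate, at least 2.5 mm in, for half a second (x of case_short_hinge in the frame of reader_face between 0.0025 and 0.014 m and y of case_short_hinge in the frame of reader_face between -0.025 and 0.025 m and z of case_short_hinge in the frame of reader_face between -0.02 and 0.02 m and angle between the x axis of case_short and the x axis of reader, either way round below 0.12 rad), for 0.5 s.
At the end, for the whole second after the job is handed in: every case present lies flat and at rest in one pile on the base board, longest lowest and shortest highest, each centred on the base within 10 mm and in line with it within 0.10 rad (either way round), and the weight lies flat on top, centred within 12 mm and in line within 0.12 rad (horizontal distance between each of case_long, case_mid, case_short and pile_top below 0.01 m and angle between the x axis of each of case_long, case_mid, case_short and the x axis of pile_base, either way round below 0.1 rad and angle between each of case_long, case_mid, case_short, weight's own z axis and vertical below 0.05 rad and linear speed of each of case_long, case_mid, case_short, weight below 0.02 m/s and height (world z) of each of case_long, case_mid, case_short below 0.052 m and z of each of case_mid, case_short, weight in the frame of case_long above 0.015 m and z of each of case_short, weight in the frame of case_mid above 0.015 m and z of weight in the frame of case_short above 0.015 m and horizontal distance between weight and pile_top below 0.012 m and angle between the x axis of weight and the x axis of pile_base, either way round below 0.12 rad); the robot touches nothing.
It fails at once if a slide case is squeezed or pressed by the fingers with more than 90 N (both fingers together) (contact force between the fingers and case_long above 90 N or contact force between the fingers and case_mid above 90 N or contact force between the fingers and case_short above 90 N).
It fails at once if a slide case is let fall from well above (falls free faster than 0.4 m/s while still more than 60 mm up) ((contact force between the fingers and case_long below 0.05 N and linear speed of case_long above 0.4 m/s and height (world z) of case_long above 0.06 m) or (contact force between the fingers and case_mid below 0.05 N and linear speed of case_mid above 0.4 m/s and height (world z) of case_mid above 0.06 m) or (contact force between the fingers and case_short below 0.05 N and linear speed of case_short above 0.4 m/s and height (world z) of case_short above 0.06 m)).
It fails at once if a bystander is moved by more than 40 mm (distance of any of mouse, objective_can, lens_brush_grip, oil_bottle, stain_jar, mug from where it was at the start of the episode above 0.04 m).
It fails at once if the reader or its contact plate is pushed with more than 15 N (contact force between reader and anything else above 15 N).
Of case_long, case_mid, case_short only 2 to 3 are there at a start; the rules pass over those that are not, and their reading is None.
At some moment in a run one of case_short, weight may be knocked a few centimetres aside while the robot is not near it.
It also fails if it takes over 210 s, if anything falls off the work surface, if the arm or the gripper's body presses on something with over 40 N, if the wrist force passes 120 N, or if a joint passes its speed limit or range.

## Working session

There is one attempt and no reset: what is moved stays moved. The work goes in short steps, Python scripts to look and compute and a shell command to move; the robot and the scene stay as the last step left them, time stands still between calls to the robot, and variables do not carry over. Pictures are saved under pics/ and viewed, at most 15 in all, crops included, and the job is handed in when it is done.

```bash
mkdir -p pics; ls; python3 - <<'E'
from rig import *
import cv2,numpy as np
s=get_state(); print({k:np.round(v,3) for k,v in s.items()}, grasp_offset)
for n in("top","side"):
    c=camera(n); cv2.imwrite(f"pics/{n}0.png",c["pixels"][:,:,::-1])
    print(n,np.round(c["camera_matrix"],1).tolist(),c["dist"],np.round(c["position"],3),np.round(c["rotation"],3).tolist())
E
```

```text
pics
{'clock': np.float64(0.0), 'joint_pos': array([-1.212,  0.494,  1.346,  0.   ,  1.303, -0.096]), 'joint_velocities': array([-0.   , -0.   ,  0.001,  0.   , -0.001,  0.003]), 'tau': array([ 2.0000e-03, -8.7881e+01, -3.8186e+01,  7.1000e-02,  5.3000e-02,
       -0.0000e+00]), 'eef_pos': array([ 0.274, -0.562,  0.404]), 'orientation': array([-0.001,  0.974,  0.225, -0.   ]), 'contact_force': array([-0.042, -0.846,  0.251]), 'moment': array([-0.033,  0.042, -0.045]), 'grasp_force': np.float64(0.0), 'grip_width': np.float64(0.092)} 0.172
top [[570.6, 0.0, 319.5], [0.0, 570.6, 230.3], [0.0, 0.0, 1.0]] [-0.10323683  0.          0.          0.          0.        ] [ 0.31  -0.05   1.757] [0.042, -0.701, 0.71, -0.046]
side [[502.9, 0.0, 316.9], [0.0, 502.9, 245.6], [0.0, 0.0, 1.0]] [-0.00880776  0.          0.          0.          0.        ] [0.431 1.036 0.887] [0.02, -0.052, 0.892, -0.449]
```

View pics/top0.png

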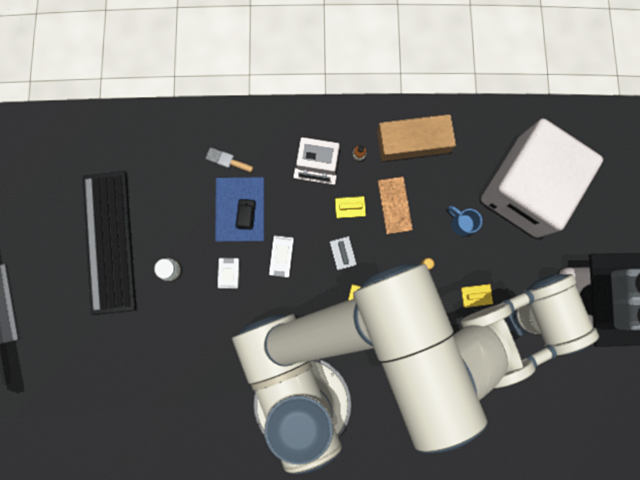

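View pics/side0.png

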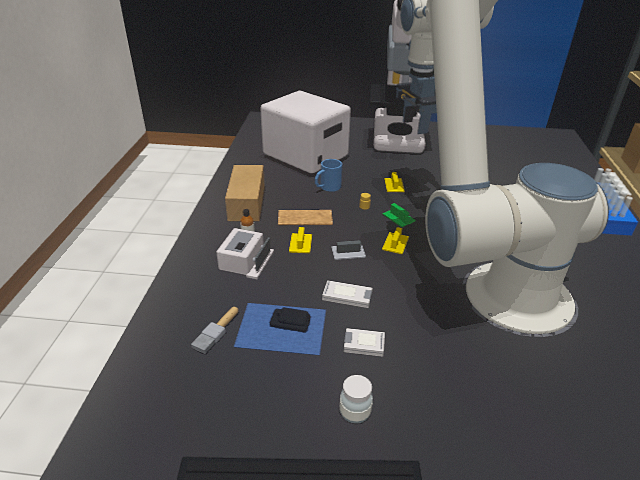

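The top view shows the reader at (317,165) with its plate facing down the picture, and the cork base at (396,205). There are white cases at (281,257) and (228,273), and the grey steel weight is at (343,253). The green and yellow weights at (350,207), (477,296) and (355,293) are look-alikes. Next I'll check the calibration and enlarge.

```bash
cat > h.py <<'E'
from rig import *
import cv2,numpy as np
from scipy.spatial.transform import Rotation as R
def rot(q): return R.from_quat(np.asarray(q)[[1,2,3,0]])
def p2w(c,uv,z):
    n=cv2.undistortPoints(np.array(uv,float).reshape(-1,1,2),c["camera_matrix"],np.array(c["dist"]))[:,0]
    d=rot(c["rotation"]).apply(np.c_[n,np.ones(len(n))]); o=np.array(c["position"])
    return o+d*((z-o[2])/d[:,2])[:,None]
def w2p(c,P):
    r=rot(c["rotation"]).inv()
    return cv2.projectPoints(np.array(P,float).reshape(-1,1,3),r.as_rotvec(),-r.apply(c["position"]),c["camera_matrix"],np.array(c["dist"]))[0][:,0]
def crop(c,x,y,w,h,k,name):
    cv2.imwrite(name,cv2.resize(c["pixels"][y:y+h,x:x+w,::-1],None,fx=k,fy=k,interpolation=cv2.INTER_CUBIC))
def blob(c,x,y,w,h,lo,hi,z):
    "min-area rect of the biggest blob in box within RGB lo..hi, at height z"
    m=cv2.inRange(c["pixels"][y:y+h,x:x+w],np.array(lo),np.array(hi))
    m=cv2.morphologyEx(m,cv2.MORPH_CLOSE,np.ones((5,5),np.uint8))
    k=max(cv2.findContours(m,0,2)[0],key=cv2.contourArea).reshape(-1,2)+[x,y]
    W=(p2w(c,k,z)[:,:2]*1e4).astype(np.float32)
    (cx,cy),(a,b),t=cv2.minAreaRect(W); t=np.radians(t)
    if a<b: a,b,t=b,a,t+np.pi/2
    return np.round([cx/1e4,cy/1e4,a/10,b/10],4),round((t+np.pi/2)%np.pi-np.pi/2,3)
E
python3 - <<'E'
from h import *
c=camera("top"); s=camera("side")
print("base", w2p(c,[[0,0,0]]),w2p(s,[[0,0,0]]))
print("eef",w2p(c,[get_state()["eef_pos"]]))
print("caseA",blob(c,265,230,35,52,(150,150,150),(255,255,255),.02))
print("caseB",blob(c,212,252,32,42,(150,150,150),(255,255,255),.02))
print("cork",blob(c,370,170,50,70,(120,60,30),(255,190,140),.006))
print("reader pts z=.061",p2w(c,[[296,176],[335,182],[299,140],[340,144]],.061))
crop(c,200,130,200,150,4,"pics/topc.png"); crop(s,200,200,240,180,3.33,"pics/sidec.png")
E
```

```text
base [[301.81316664 405.02363226]] [[519.34502315 295.22676894]]
eef [[531.45885657 313.15262749]]
caseA (array([4.515000e-01, 5.870000e-02, 1.208949e+02, 6.059380e+01]), np.float64(-0.127))
caseB (array([ 0.402 ,  0.2205, 88.3958, 61.4936]), np.float64(-0.009))
cork (array([  0.6077,  -0.295 , 172.6463,  82.804 ]), np.float64(0.136))
reader pts z=.061 [[ 6.89790248e-01  9.33215979e-03  6.10000000e-02]
 [ 6.69785473e-01 -1.08698406e-01  6.10000000e-02]
 [ 8.02475314e-01 -6.14632251e-04  6.10000000e-02]
 [ 7.88356982e-01 -1.26019893e-01  6.10000000e-02]]
```

View pics/topc.png

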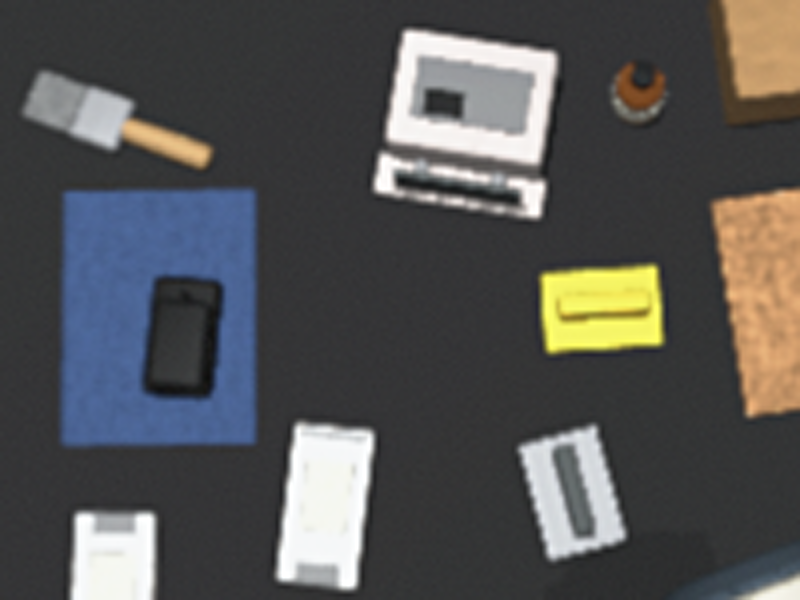

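View pics/sidec.png

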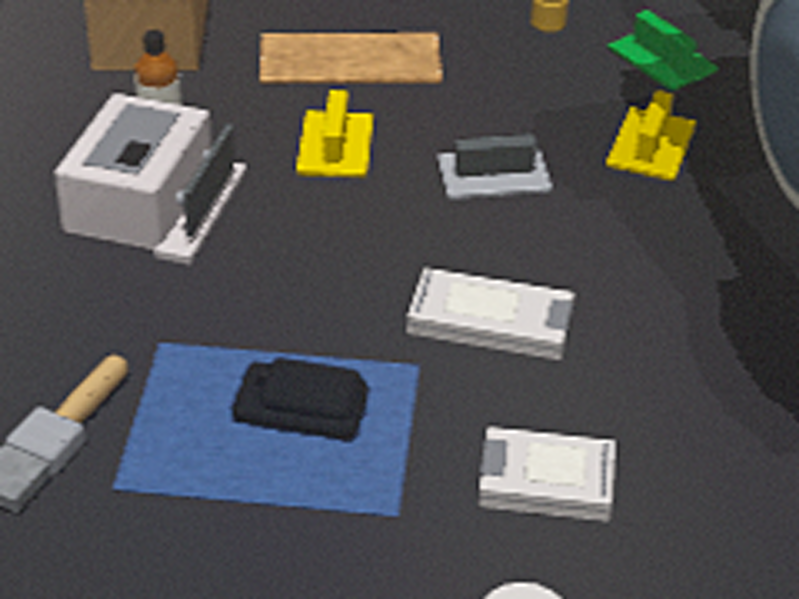

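The crops settle which object is which:
- **case_mid:** the case at (281,257) measures 121x61 mm. Its clasp (grey plate) points towards the robot.
- **case_short:** the case at (228,273) measures 88x61 mm. Its clasp points away from the robot.
- **Weight:** the grey one at (343,253). The yellow and green ones are look-alikes.
- **case_long:** not seen yet. I'll check what the arm was hiding once it has moved.

Next I'll measure the reader and plan the first move.

```bash
cat >> h.py <<'E'
def pose():
    s=get_state(); x=rot(s["orientation"]).apply([1,0,0]); return [*s["eef_pos"],np.arctan2(x[1],x[0])]
def plan(*T,start=None):
    "targets x,y,z(TCP),yaw of tool x -> shift mm in tool axes, turn about tool z; rows needed"
    p=np.array(start if start is not None else pose())
    for t in T:
        t=np.array(t,float); c,s=np.cos(p[3]),np.sin(p[3]); d=(t-p); 
        sh=np.array([c*d[0]+s*d[1],s*d[0]-c*d[1],-d[2]])*1e3
        print(np.round(sh,1).tolist(),"turn",round(-d[3],3),"rows",round(np.linalg.norm(sh)/62.5,1),round(abs(d[3])/.187,1))
        p=t
E
python3 - <<'E'
from h import *
c=camera("top"); s=camera("side")
def top(*q): return [[200+a/4,130+b/4] for a,b in q]
def sd(*q): return [[200+a/3.333,200+b/3.333] for a,b in q]
def show(n,P):
    d=P[1]-P[0]; d=d if d[1]>0 else -d
    print(n,np.round(P[:,:2],4).tolist(),"len",np.linalg.norm(d).round(4),"mid",P.mean(0).round(4),"xdir",round(np.arctan2(-d[0],d[1]),3))
show("foot z8",p2w(c,top((374,192),(543,218)),.008))
show("box back z66",p2w(c,top((405,28),(558,50)),.066))
show("box front z66",p2w(c,top((385,133),(543,160)),.066))
show("plate top back z61",p2w(c,top((398,172),(522,196)),.061))
show("plate top front z61",p2w(c,top((397,178),(521,203)),.061))
show("side foot z8",p2w(s,sd((190,260),(246,167)),.008))
show("side plate top z61",p2w(s,sd((186,196),(233,126)),.061))
plan([.4515,.0587,.33,-.127])
E
```

```text
foot z8 [[0.6954, 0.019], [0.673, -0.1127]] len 0.1337 mid [ 0.6842 -0.0469  0.008 ] xdir -0.168
box back z66 [[0.8104, -0.0077], [0.7917, -0.1244]] len 0.1181 mid [ 0.8011 -0.066   0.066 ] xdir -0.159
box front z66 [[0.7282, 0.0081], [0.7058, -0.1114]] len 0.1216 mid [ 0.717  -0.0516  0.066 ] xdir -0.185
plate top back z61 [[0.699, -0.0014], [0.6792, -0.0952]] len 0.0959 mid [ 0.6891 -0.0483  0.061 ] xdir -0.207
plate top front z61 [[0.6943, -0.0006], [0.6738, -0.0944]] len 0.096 mid [ 0.6841 -0.0475  0.061 ] xdir -0.215
side foot z8 [[0.6955, 0.0257], [0.6729, -0.1024]] len 0.1301 mid [ 0.6842 -0.0383  0.008 ] xdir -0.175
side plate top z61 [[0.6988, 0.0099], [0.6794, -0.0887]] len 0.1005 mid [ 0.6891 -0.0394  0.061 ] xdir -0.195
[431.5, -479.8, 74.5] turn 0.581 rows 10.4 3.1
```

```bash
python3 -m handwheel '[[[431.5,-479.8,0],[0,0,0.581],91],[[431.5,-479.8,0],[0,0,0.581],91],[[431.5,-479.8,0],[0,0,0.581],91],[[431.5,-479.8,0],[0,0,0.581],91],[[431.5,-479.8,0],[0,0,0.581],91],[[431.5,-479.8,0],[0,0,0.581],91],[[431.5,-479.8,0],[0,0,0.581],91],[[431.5,-479.8,0],[0,0,0.581],91],[[431.5,-479.8,0],[0,0,0.581],91],[[431.5,-479.8,0],[0,0,0.581],91]]' 25
python3 - <<'E'
from h import *
print(np.round(pose(),4),np.round(get_state()["joint_pos"],3))
c=camera("top"); cv2.imwrite("pics/top1.png",c["pixels"][:,:,::-1])
plan([.4515,.0587,.33,-.127],[.4515,.0587,.194,-.127])
E
```

```text
clock: 1.55
eef_pos: [0.4454, 0.0385, 0.405]
orientation: [0.0, 0.998, -0.064, 0.0]
contact_force: [1.8, -1.3, 0.1]
grip_width: 0.0906
grasp_force: 0.0
[ 0.4454  0.0385  0.405  -0.1272] [-0.047  0.244  1.762 -0.     1.135  1.651]
[3.2, -14.9, 75.1] turn 0.003 rows 1.2 0.0
[0.0, -0.0, 136.0] turn -0.0 rows 2.2 0.0
```

View pics/top1.png

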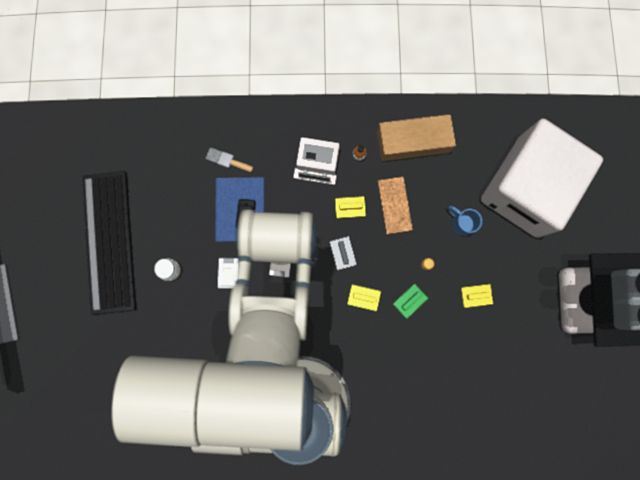

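The picture shows the area the arm was hiding: only yellow and green look-alikes at (364,297), (410,300) and (477,296), and the can at (428,264). There's no long case, so the job is case_mid, then case_short, then the weight. I'll grasp case_mid now.

```bash
python3 -m handwheel '[[[3,-15,150],[0,0,0],91],[[3,-15,150],[0,0,0],91],[[3,-15,150],[0,0,0],91],[[3,-15,195],[0,0,0],91],[[3,-15,210],[0,0,0],91],[[3,-15,210],[0,0,0],91],[[3,-15,210],[0,0,0],91]]' 25
python3 -m handwheel '[[[0,0,0],[0,0,0],50],[[0,0,0],[0,0,0],50],[[0,0,0],[0,0,0],50],[[0,0,0],[0,0,0],50],[[0,0,0],[0,0,0],50],[[0,0,0],[0,0,0],50],[[0,0,0],[0,0,0],50],[[0,0,0],[0,0,0],50]]' 25
python3 - <<'E'
from h import *
p=pose(); print(np.round(p,4))
f=np.array([.687,-.046]); u=np.array([np.cos(.175),-np.sin(.175)])
z=.222; h=.06
A=f-u*(h+.05); B=f-u*(h+.006)
plan([*p[:3],p[3]],[*p[:2],.33,p[3]],[*A,.33,-.175+np.pi],[*A,z+.001,-.175+np.pi],[*B,z+.001,-.175+np.pi])
E
```

```text
clock: 2.48
eef_pos: [0.4503, 0.0509, 0.1954]
orientation: [-0.0, 0.998, -0.064, 0.0]
contact_force: [-0.3, 0.3, -0.8]
grip_width: 0.091
grasp_force: 0.0
clock: 3.48
eef_pos: [0.4501, 0.051, 0.195]
orientation: [-0.0, 0.998, -0.064, 0.0]
contact_force: [-0.5, 1.4, 8.0]
grip_width: 0.0597
grasp_force: 25.0
[ 0.4501  0.051   0.195  -0.1272]
[0.0, -0.0, -0.0] turn -0.0 rows 0.0 0.0
[0.0, -0.0, -135.0] turn -0.0 rows 2.2 0.0
[137.4, 60.9, -0.0] turn -3.094 rows 2.4 16.5
[0.0, 0.0, 107.0] turn -0.0 rows 1.7 0.0
[-44.0, -0.0, -0.0] turn -0.0 rows 0.7 0.0
```

```bash
python3 -m handwheel '[[[0,0,-40],[0,0,0],50],[[0,0,-90],[0,0,0],50],[[0,0,-135],[0,0,0],50],[[137,61,-135],[0,0,-1.3],50],[[137,61,-135],[0,0,-1.3],50],[[137,61,-135],[0,0,-1.3],50],[[137,61,-135],[0,0,-1.3],50],[[137,61,-135],[0,0,-1.3],50],[[137,61,-135],[0,0,-1.3],50],[[137,61,-135],[0,0,-1.3],50]]' 25
python3 -m handwheel '[[[0,0,0],[0,0,-1.794],50],[[0,0,0],[0,0,-1.794],50],[[0,0,0],[0,0,-1.794],50],[[0,0,0],[0,0,-1.794],50],[[0,0,0],[0,0,-1.794],50],[[0,0,0],[0,0,-1.794],50],[[0,0,0],[0,0,-1.794],50],[[0,0,0],[0,0,-1.794],50],[[0,0,0],[0,0,-1.794],50],[[0,0,0],[0,0,-1.794],50]]' 25
python3 -m handwheel '[[[0,0,0],[0,0,0],50],[[0,0,0],[0,0,0],50],[[0,0,0],[0,0,0],50],[[0,0,0],[0,0,0],50]]' 25
python3 - <<'E'
from h import *
p=pose(); print(np.round(p,4),np.round(get_state()["joint_pos"],3))
f=np.array([.687,-.046]); u=np.array([np.cos(.175),-np.sin(.175)])
z=.223; h=.06
A=f-u*(h+.03); B=f-u*(h+.006)
plan([*A,z,-.175+np.pi],[*B,z,-.175+np.pi])
c=camera("top"); print("cork",blob(c,370,170,50,70,(120,60,30),(255,190,140),.006))
s=camera("side"); crop(s,200,150,240,180,3.33,"pics/side2.png")
E
```

```text
clock: 4.72
eef_pos: [0.5779, -0.027, 0.3294]
orientation: [-0.0, 0.831, 0.556, -0.0]
contact_force: [-0.3, -0.6, -1.1]
grip_width: 0.0594
grasp_force: 25.0
clock: 5.98
eef_pos: [0.5779, -0.027, 0.3294]
orientation: [-0.0, 0.085, 0.996, -0.0]
contact_force: [-0.8, -0.2, -1.7]
grip_width: 0.06
grasp_force: 25.0
clock: 6.48
eef_pos: [0.5782, -0.027, 0.3297]
orientation: [-0.0, 0.088, 0.996, 0.0]
contact_force: [0.1, -0.2, -1.6]
grip_width: 0.0598
grasp_force: 25.0
[ 0.5782 -0.027   0.3297  2.966 ] [-0.15   0.512  1.55  -0.     1.08  -1.545]
[-20.5, 0.2, 106.7] turn -0.001 rows 1.7 0.0
[-24.0, -0.0, -0.0] turn -0.0 rows 0.4 0.0
cork (array([  0.6077,  -0.295 , 172.6463,  82.804 ]), np.float64(0.136))
```

View pics/side2.png

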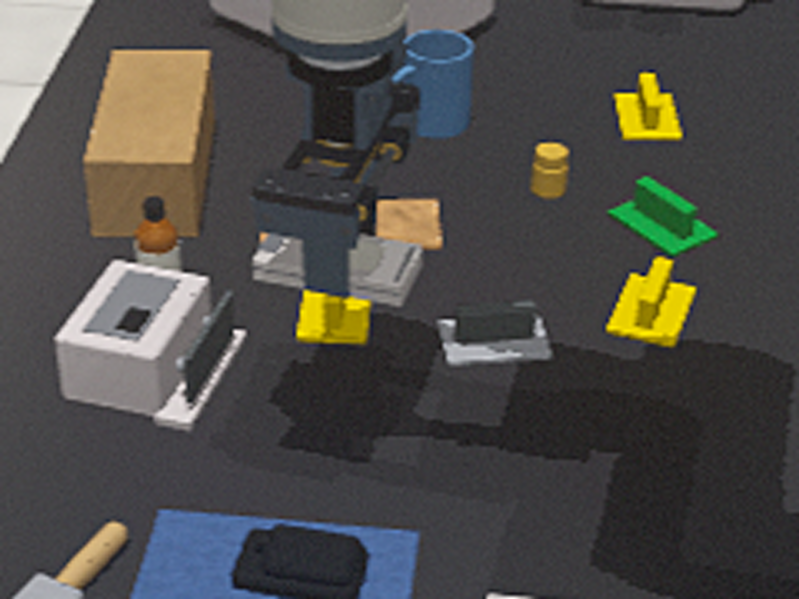

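The side crop shows the case held level, clasp end (272,250) towards the reader. I'll lower it in front of the plate and approach.

```bash
python3 -m handwheel '[[[-20,0,60],[0,0,0],50],[[-20,0,100],[0,0,0],50],[[-20,0,107],[0,0,0],50],[[-20,0,107],[0,0,0],50],[[-30,0,107],[0,0,0],50],[[-40,0,107],[0,0,0],50],[[-44,0,107],[0,0,0],50],[[-44,0,107],[0,0,0],50],[[-44,0,107],[0,0,0],50],[[-44,0,107],[0,0,0],50]]' 25
for i in 1; do python3 - <<'E'
from h import *
for n,b in(("side",(215,185,120,90)),("top",(260,130,120,90))):
    c=camera(n); crop(c,*b,6.66,f"pics/{n}3.png")
for i in range(3):
    camera("top"); print(np.round(get_state()["contact_force"],2))
E
done
```

```text
clock: 7.82
eef_pos: [0.6213, -0.0346, 0.2227]
orientation: [-0.0, 0.087, 0.996, 0.0]
contact_force: [-0.5, 1.0, -2.1]
grip_width: 0.0601
grasp_force: 25.0
[-0.25 -0.05 -1.12]
[ 0.27 -0.16 -1.88]
[ 0.49  0.24 -2.15]
```

View pics/side3.png

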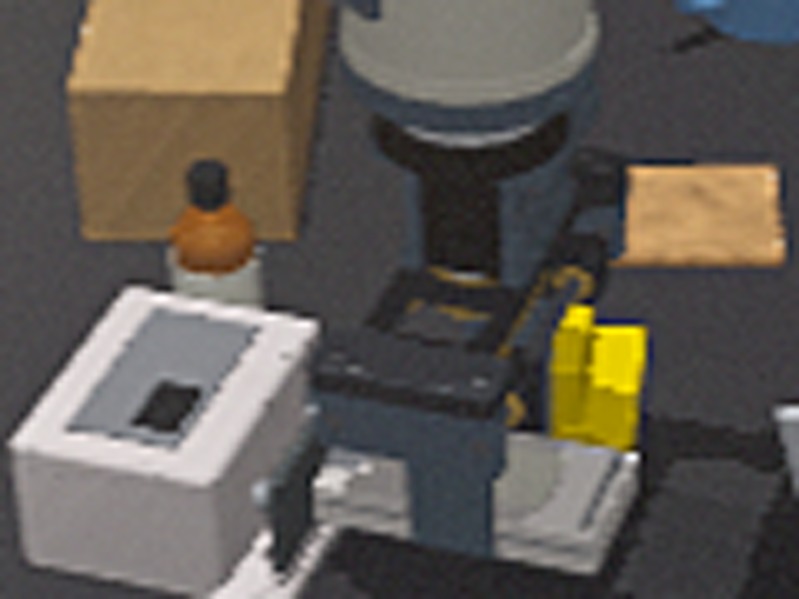

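The case's clasp end sits just short of the plate at about (320,490) in the crop. I'll step in and watch the force.

```bash
cat > f.py <<'E'
from h import *
F=[]
for i in range(4): camera("top"); F.append(np.array(get_state()["contact_force"]))
F=np.array(F); print("push",np.round(F[:,0]*.985-F[:,1]*.174,2),"mean",round((F[:,0]*.985-F[:,1]*.174).mean(),2),np.round(pose(),4))
E
python3 f.py
python3 -m handwheel '[[[-4,0,0],[0,0,0],50],[[-4,0,0],[0,0,0],50],[[-4,0,0],[0,0,0],50]]' 25 >/dev/null; python3 f.py
python3 -m handwheel '[[[-3,0,0],[0,0,0],50],[[-3,0,0],[0,0,0],50],[[-3,0,0],[0,0,0],50]]' 25 >/dev/null; python3 f.py
python3 -m handwheel '[[[-2,0,0],[0,0,0],50],[[-2,0,0],[0,0,0],50],[[-2,0,0],[0,0,0],50]]' 25 >/dev/null; python3 f.py
```

```text
push [ 0.07 -0.74 -0.07 -0.65] mean -0.35 [ 0.6215 -0.0346  0.2227  2.9668]
push [ 1.43 -0.35 -0.12 -0.58] mean 0.09 [ 0.6254 -0.0353  0.2227  2.9668]
push [-1.75 -1.1  -1.34 -0.75] mean -1.23 [ 0.6283 -0.0358  0.2227  2.9668]
push [-2.45 -1.64 -1.91 -2.61] mean -2.15 [ 0.6303 -0.0362  0.2227  2.9668]
```

```bash
python3 -m handwheel '[[[-3.5,0,0],[0,0,0],50],[[-3.5,0,0],[0,0,0],50],[[-3.5,0,0],[0,0,0],50],[[-3.5,0,0],[0,0,0],50],[[-3.5,0,0],[0,0,0],50],[[-3.5,0,0],[0,0,0],50]]' 25 >/dev/null; python3 f.py
python3 -m handwheel '[[[0,0,0],[0,0,0],50],[[0,0,0],[0,0,0],50],[[0,0,0],[0,0,0],50],[[0,0,0],[0,0,0],50],[[0,0,0],[0,0,0],50],[[0,0,0],[0,0,0],50]]' 25 >/dev/null; python3 f.py
python3 - <<'E'
from h import *
c=camera("top"); crop(c,270,130,100,75,8,"pics/top4.png")
E
```

```text
push [-2.74 -3.16 -3.74 -3.46] mean -3.27 [ 0.6338 -0.0368  0.2227  2.9668]
push [-3.87 -3.72 -3.04 -3.63] mean -3.57 [ 0.6338 -0.0368  0.2227  2.9668]
```

View pics/top4.png

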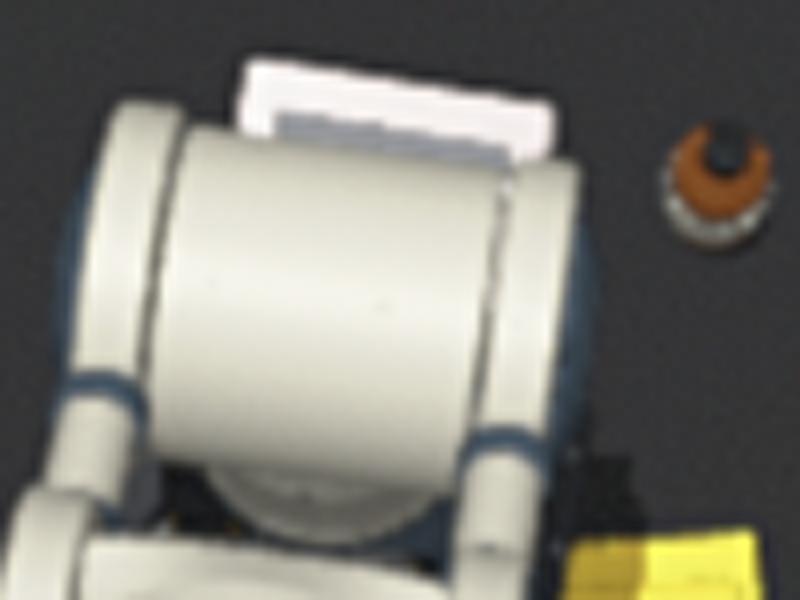

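The picture shows the arm over the reader, square to it, with nothing disturbed. The push is about 3.4 N, so the plate is in about 6.5 mm, and the contact point agrees with the measured face. Clasp press done. I'll back off, turn the case end for end and press the hinge.

```bash
python3 -m handwheel '[[[20,0,0],[0,0,0],50],[[40,0,-20],[0,0,0],50],[[40,0,-70],[0,0,0],50],[[40,0,-70],[0,0,1.3],50],[[40,0,-70],[0,0,1.3],50],[[40,0,-70],[0,0,1.3],50],[[40,0,-70],[0,0,1.3],50],[[40,0,-70],[0,0,1.3],50],[[40,0,-70],[0,0,1.3],50],[[40,0,-70],[0,0,1.3],50]]' 25 >/dev/null
python3 -m handwheel '[[[0,0,0],[0,0,1.8418],50],[[0,0,0],[0,0,1.8418],50],[[0,0,0],[0,0,1.8418],50],[[0,0,0],[0,0,1.8418],50],[[0,0,0],[0,0,1.8418],50],[[0,0,0],[0,0,1.8418],50],[[0,0,0],[0,0,1.8418],50],[[0,0,0],[0,0,1.8418],50],[[0,0,0],[0,0,1.8418],50],[[0,0,0],[0,0,1.8418],50]]' 25
python3 -m handwheel '[[[0,0,0],[0,0,0],50],[[0,0,40],[0,0,0],50],[[0,0,70],[0,0,0],50],[[0,0,70],[0,0,0],50],[[15,0,70],[0,0,0],50],[[25,0,70],[0,0,0],50],[[30,0,70],[0,0,0],50],[[30,0,70],[0,0,0],50],[[30,0,70],[0,0,0],50]]' 25
python3 f.py
python3 -m handwheel '[[[4,0,0],[0,0,0],50],[[4,0,0],[0,0,0],50],[[4,0,0],[0,0,0],50]]' 25 >/dev/null; python3 f.py
python3 -m handwheel '[[[3,0,0],[0,0,0],50],[[3,0,0],[0,0,0],50],[[3,0,0],[0,0,0],50]]' 25 >/dev/null; python3 f.py
```

```text
clock: 14.45
eef_pos: [0.595, -0.03, 0.2932]
orientation: [0.0, 0.996, -0.09, 0.001]
contact_force: [-0.4, -0.1, -1.3]
grip_width: 0.0599
grasp_force: 25.0
clock: 15.58
eef_pos: [0.6236, -0.035, 0.2228]
orientation: [-0.0, 0.996, -0.087, -0.0]
contact_force: [0.3, 0.3, -1.5]
grip_width: 0.0598
grasp_force: 25.0
push [0.79 0.45 0.22 0.08] mean 0.39 [ 0.6237 -0.035   0.2227 -0.1749]
push [-0.81 -0.33  0.39  0.43] mean -0.08 [ 0.6278 -0.0357  0.2227 -0.175 ]
push [ 0.81  0.26 -0.49 -0.14] mean 0.11 [ 0.6309 -0.0363  0.2227 -0.175 ]
```

```bash

python3 -m handwheel '[[[2.5,0,0],[0,0,0],50],[[2.5,0,0],[0,0,0],50],[[2.5,0,0],[0,0,0],50]]' 25 >/dev/null; python3 f.py
python3 -m handwheel '[[[2.5,0,0],[0,0,0],50],[[2.5,0,0],[0,0,0],50],[[2.5,0,0],[0,0,0],50]]' 25 >/dev/null; python3 f.py
```

```text
push [-1.43 -2.58 -1.32 -1.34] mean -1.67 [ 0.6332 -0.0367  0.2227 -0.175 ]
push [-2.43 -2.47 -2.67 -2.84] mean -2.6 [ 0.6357 -0.0371  0.2227 -0.175 ]
```

```bash

python3 -m handwheel '[[[2,0,0],[0,0,0],50],[[2,0,0],[0,0,0],50],[[2,0,0],[0,0,0],50],[[2,0,0],[0,0,0],50],[[2,0,0],[0,0,0],50],[[2,0,0],[0,0,0],50],[[2,0,0],[0,0,0],50],[[2,0,0],[0,0,0],50],[[2,0,0],[0,0,0],50],[[2,0,0],[0,0,0],50]]' 25 >/dev/null; python3 f.py
python3 - <<'E'
from h import *
c=camera("top"); print(np.round(get_state()["joint_pos"],3))
b=np.array([.6077,-.295]); u=np.array([np.cos(.136),np.sin(.136)])
# hinge toward tool +x ; clasp toward -x ; case centre = grasp - 2.1mm along tool x
G=b+.0021*u
for P in ("side",):
    s=camera(P); crop(s,215,180,200,110,4,"pics/side5.png")
p=pose(); q=np.array(p)-[.040*np.cos(.175),-.040*np.sin(.175),0,0]; q[2]=.33
plan(q,[*G,.33,.136],[*G,.206,.136],[*G,.202,.136])
E
```

```text
push [-3.67 -3.52 -3.55 -3.33] mean -3.52 [ 0.6377 -0.0375  0.2227 -0.1751]
[-0.152  0.72   1.476  0.     0.945  1.594]
[-40.0, -0.0, -107.3] turn -0.0 rows 1.8 0.0
[57.2, 258.2, -0.0] turn -0.311 rows 4.2 1.7
[0.0, 0.0, 124.0] turn -0.0 rows 2.0 0.0
[0.0, 0.0, 4.0] turn -0.0 rows 0.1 0.0
```

View pics/side5.png

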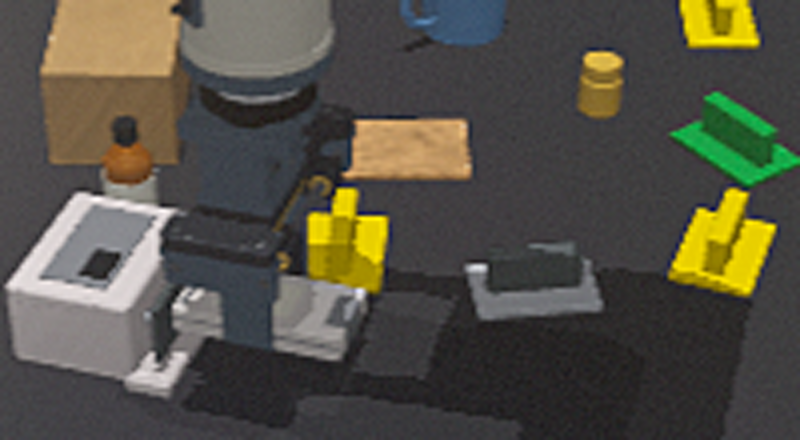

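The hinge end is pressed with about 3.5 N and the clasp at (345,305) faces away, so both ends of case_mid are logged. Next, the base.

```bash
python3 -m handwheel '[[[-20,0,0],[0,0,0],50],[[-40,0,-40],[0,0,0],50],[[-40,0,-100],[0,0,0],50],[[17,258,-107],[0,0,-0.311],50],[[17,258,-107],[0,0,-0.311],50],[[17,258,-107],[0,0,-0.311],50],[[17,258,-107],[0,0,-0.311],50],[[17,258,-107],[0,0,-0.311],50],[[17,258,-107],[0,0,-0.311],50],[[17,258,-107],[0,0,-0.311],50]]' 25 >/dev/null
python3 -m handwheel '[[[0,0,60],[0,0,0],50],[[0,0,100],[0,0,0],50],[[0,0,110],[0,0,0],50],[[0,0,110],[0,0,0],50],[[0,0,110],[0,0,0],50]]' 25
python3 - <<'E'
from h import *
print(np.round(pose(),4))
b=np.array([.6077,-.295]); G=b+.0021*np.array([np.cos(.136),np.sin(.136)])
plan([*G,.206,.136],[*G,.202,.136])
E
```

```text
clock: 21.5
eef_pos: [0.6103, -0.2945, 0.2217]
orientation: [0.001, 0.998, 0.068, 0.001]
contact_force: [0.1, -0.4, -1.7]
grip_width: 0.06
grasp_force: 25.0
[ 0.6103 -0.2945  0.2217  0.1365]
[-0.5, 0.1, 15.7] turn 0.0 rows 0.3 0.0
[0.0, 0.0, 4.0] turn -0.0 rows 0.1 0.0
```

```bash
python3 -m handwheel '[[[-0.5,0,10],[0,0,0],50],[[-0.5,0,17],[0,0,0],50],[[-0.5,0,19.5],[0,0,0],50],[[-0.5,0,19.5],[0,0,0],50],[[-0.5,0,19.5],[0,0,0],50]]' 25
python3 -m handwheel '[[[0,0,0],[0,0,0],91],[[0,0,0],[0,0,0],91],[[0,0,0],[0,0,0],91],[[0,0,0],[0,0,0],91],[[0,0,0],[0,0,0],91]]' 25
python3 -m handwheel '[[[0,0,-30],[0,0,0],91],[[0,0,-80],[0,0,0],91],[[0,0,-130],[0,0,0],91],[[-100,-200,-130],[0,0,0],91],[[-100,-200,-130],[0,0,0],91],[[-100,-200,-130],[0,0,0],91],[[-100,-200,-130],[0,0,0],91],[[-100,-200,-130],[0,0,0],91],[[-100,-200,-130],[0,0,0],91],[[-100,-200,-130],[0,0,0],91]]' 25
python3 - <<'E'
from h import *
print(np.round(pose(),4)); c=camera("top")
print("mid",blob(c,370,170,50,70,(170,170,170),(255,255,255),.026))
print("short",blob(c,205,240,50,60,(150,150,150),(255,255,255),.02))
crop(c,200,150,240,180,3.33,"pics/top6.png")
E
```

```text
clock: 22.12
eef_pos: [0.6089, -0.2945, 0.2009]
orientation: [-0.0, 0.998, 0.068, -0.0]
contact_force: [-4.7, 2.6, 12.7]
grip_width: 0.0599
grasp_force: 25.0
clock: 22.75
eef_pos: [0.6091, -0.2946, 0.2002]
orientation: [-0.0, 0.998, 0.068, -0.0]
contact_force: [0.3, -0.4, -0.2]
grip_width: 0.0908
grasp_force: 0.0
clock: 24.0
eef_pos: [0.4836, -0.1108, 0.3302]
orientation: [0.0, 0.998, 0.068, 0.0]
contact_force: [-0.2, -0.6, 0.1]
grip_width: 0.091
grasp_force: 0.0
[ 0.4836 -0.1108  0.3302  0.1352]
mid (array([  0.6079,  -0.295 , 118.262 ,  60.5999]), np.float64(0.131))
short (array([  0.3655,   0.216 , 150.7822,  88.1074]), np.float64(1.562))
```

View pics/top6.png

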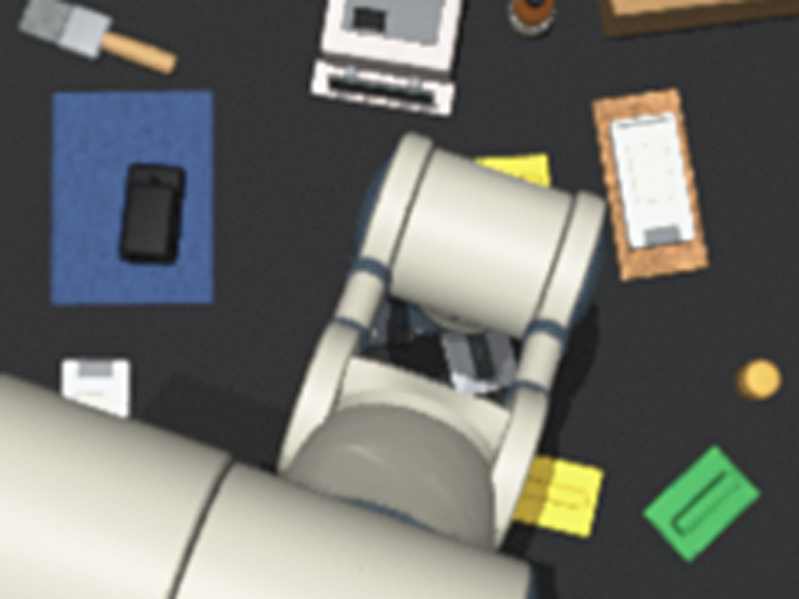

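case_mid lies on the base at (0.608,-0.295) with yaw 0.131, which matches the board. The visible clasp end of case_short, at crop (62..130,360), hasn't moved. I'll go over it.

```bash
python3 - <<'E'
from h import *
c=camera("top"); print(p2w(c,[[218.6,258],[239,258]],.02).round(4))
plan([.402,.2205,.33,-.009])
E
```

```text
[[0.4465 0.2495 0.02  ]
 [0.4458 0.1869 0.02  ]]
[-35.9, -339.1, 0.1] turn 0.144 rows 5.5 0.8
```

```bash
python3 -m handwheel '[[[-36,-339,0],[0,0,0.144],91],[[-36,-339,0],[0,0,0.144],91],[[-36,-339,0],[0,0,0.144],91],[[-36,-339,0],[0,0,0.144],91],[[-36,-339,0],[0,0,0.144],91],[[-36,-339,0],[0,0,0.144],91],[[-36,-339,0],[0,0,0.144],91],[[-36,-339,0],[0,0,0.144],91],[[-36,-339,0],[0,0,0.144],91],[[-36,-339,0],[0,0,0.144],91]]' 25 
python3 - <<'E'
from h import *
print(np.round(pose(),4)); s=camera("side"); crop(s,300,260,160,120,5,"pics/side7.png")
c=camera("top"); print(w2p(s,[[.4015+a*.045,.2195+b*.03,.02] for a,b in((1,1),(1,-1),(-1,-1),(-1,1))]))
plan([.4015,.2195,.195,-.009])
E
```

```text
clock: 25.35
eef_pos: [0.4016, 0.2203, 0.3302]
orientation: [0.0, 1.0, -0.005, -0.0]
contact_force: [0.4, 0.2, 0.4]
grip_width: 0.0911
grasp_force: 0.0
[ 0.4016  0.2203  0.3302 -0.0094]
[[343.95244864 345.86948834]
 [345.65797918 326.91131871]
 [383.70084136 330.26404944]
 [383.57899866 349.4819278 ]]
[0.1, 1.0, 135.2] turn 0.0 rows 2.2 0.0
```

View pics/side7.png

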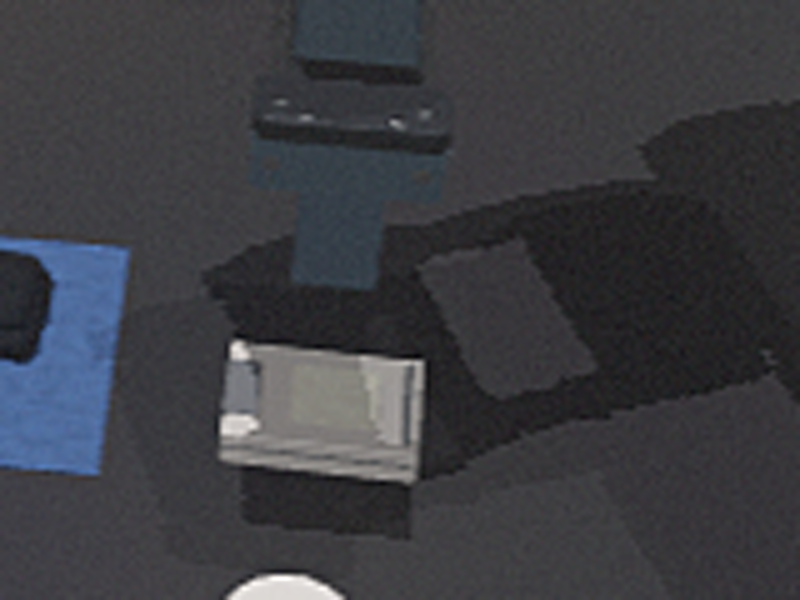

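The crop shows the case under the open fingers, clasp end on the left at (240,395). Its corners agree with my prediction to about 1.5 px. I'll grasp it, lift it and carry it to the reader.

```bash
python3 -m handwheel '[[[0,0,60],[0,0,0],91],[[0,0,110],[0,0,0],91],[[0,0,130],[0,0,0],91],[[0,0,135],[0,0,0],91],[[0,0,135],[0,0,0],91],[[0,0,135],[0,0,0],91]]' 25
python3 -m handwheel '[[[0,0,0],[0,0,0],50],[[0,0,0],[0,0,0],50],[[0,0,0],[0,0,0],50],[[0,0,0],[0,0,0],50],[[0,0,0],[0,0,0],50],[[0,0,0],[0,0,0],50],[[0,0,0],[0,0,0],50],[[0,0,0],[0,0,0],50]]' 25
python3 -m handwheel '[[[0,0,-40],[0,0,0],50],[[0,0,-90],[0,0,0],50],[[0,0,-135],[0,0,0],50],[[0,0,-135],[0,0,0],50],[[0,0,-135],[0,0,0],50]]' 25
python3 - <<'E'
from h import *
p=pose();print(np.round(p,4))
f=np.array([.687,-.046]); u=np.array([np.cos(.175),-np.sin(.175)])
A=f-u*(.045+.04); B=f-u*(.045+.006)
plan([*A,.33,-.175],[*A,.223,-.175],[*B,.223,-.175])
E
```

```text
clock: 26.2
eef_pos: [0.4016, 0.2211, 0.1962]
orientation: [-0.0, 1.0, -0.004, 0.001]
contact_force: [-0.0, 1.2, 0.8]
grip_width: 0.0908
grasp_force: 0.0
clock: 27.2
eef_pos: [0.4013, 0.221, 0.1953]
orientation: [-0.0, 1.0, -0.004, 0.0]
contact_force: [-0.0, 0.2, 5.4]
grip_width: 0.0598
grasp_force: 24.9
clock: 27.82
eef_pos: [0.4009, 0.2209, 0.3297]
orientation: [0.0, 1.0, -0.004, -0.0]
contact_force: [-0.4, 0.1, -1.4]
grip_width: 0.0599
grasp_force: 24.9
[ 0.4009  0.2209  0.3297 -0.008 ]
[204.4, 250.4, -0.3] turn 0.167 rows 5.2 0.9
[0.0, -0.0, 107.0] turn -0.0 rows 1.7 0.0
[34.0, 0.0, -0.0] turn -0.0 rows 0.5 0.0
```

```bash
python3 -m handwheel '[[[204.4,250.4,0],[0,0,0.167],50],[[204.4,250.4,0],[0,0,0.167],50],[[204.4,250.4,0],[0,0,0.167],50],[[204.4,250.4,0],[0,0,0.167],50],[[204.4,250.4,0],[0,0,0.167],50],[[204.4,250.4,0],[0,0,0.167],50],[[204.4,250.4,0],[0,0,0.167],50],[[204.4,250.4,0],[0,0,0.167],50],[[204.4,250.4,0],[0,0,0.167],50]]' 25
python3 -m handwheel '[[[0,0,60],[0,0,0],50],[[0,0,100],[0,0,0],50],[[0,0,107],[0,0,0],50],[[0,0,107],[0,0,0],50],[[15,0,107],[0,0,0],50],[[28,0,107],[0,0,0],50],[[34,0,107],[0,0,0],50],[[34,0,107],[0,0,0],50],[[34,0,107],[0,0,0],50]]' 25
python3 f.py
python3 -m handwheel '[[[4,0,0],[0,0,0],50],[[4,0,0],[0,0,0],50],[[4,0,0],[0,0,0],50]]' 25 >/dev/null; python3 f.py
python3 -m handwheel '[[[3,0,0],[0,0,0],50],[[3,0,0],[0,0,0],50],[[3,0,0],[0,0,0],50]]' 25 >/dev/null; python3 f.py
```

```text
clock: 28.95
eef_pos: [0.603, -0.0299, 0.3301]
orientation: [-0.0, 0.996, -0.087, -0.0]
contact_force: [0.7, -1.2, -1.2]
grip_width: 0.0599
grasp_force: 24.9
clock: 30.08
eef_pos: [0.6367, -0.0369, 0.2233]
orientation: [-0.0, 0.996, -0.087, -0.0]
contact_force: [-0.2, 0.9, -1.3]
grip_width: 0.0597
grasp_force: 24.9
push [-0.68 -0.34  0.21 -0.25] mean -0.26 [ 0.6369 -0.0369  0.2232 -0.175 ]
push [-0.4  -0.87 -0.21 -0.62] mean -0.53 [ 0.641  -0.0377  0.2232 -0.175 ]
push [ 0.04  0.21  0.99 -0.23] mean 0.25 [ 0.644  -0.0382  0.2232 -0.175 ]
```

```bash

python3 -m handwheel '[[[2.5,0,0],[0,0,0],50],[[2.5,0,0],[0,0,0],50],[[2.5,0,0],[0,0,0],50]]' 25 >/dev/null; python3 f.py
python3 -m handwheel '[[[1.5,0,0],[0,0,0],50],[[1.5,0,0],[0,0,0],50],[[1.5,0,0],[0,0,0],50]]' 25 >/dev/null; python3 f.py
```

```text
push [-1.82 -1.99 -1.69 -1.32] mean -1.71 [ 0.6464 -0.0386  0.2232 -0.175 ]
push [-2.26 -1.33 -2.96 -1.39] mean -1.98 [ 0.6479 -0.0389  0.2232 -0.175 ]
```

```bash

python3 -m handwheel '[[[3.5,0,0],[0,0,0],50],[[3.5,0,0],[0,0,0],50],[[3.5,0,0],[0,0,0],50],[[3.5,0,0],[0,0,0],50],[[3.5,0,0],[0,0,0],50],[[3.5,0,0],[0,0,0],50],[[3.5,0,0],[0,0,0],50],[[3.5,0,0],[0,0,0],50],[[3.5,0,0],[0,0,0],50],[[3.5,0,0],[0,0,0],50]]' 25 >/dev/null; python3 f.py; python3 f.py
```

```text
push [-3.95 -2.88 -2.43 -3.84] mean -3.28 [ 0.6514 -0.0395  0.2232 -0.175 ]
push [-3.12 -3.5  -2.66 -3.96] mean -3.31 [ 0.6514 -0.0395  0.2232 -0.175 ]
```

```bash
python3 -m handwheel '[[[-20,0,0],[0,0,0],50],[[-40,0,-20],[0,0,0],50],[[-40,0,-70],[0,0,0],50],[[-40,0,-70],[0,0,-1.3],50],[[-40,0,-70],[0,0,-1.3],50],[[-40,0,-70],[0,0,-1.3],50],[[-40,0,-70],[0,0,-1.3],50],[[-40,0,-70],[0,0,-1.3],50],[[-40,0,-70],[0,0,-1.3],50],[[-40,0,-70],[0,0,-1.3],50]]' 25 >/dev/null
python3 -m handwheel '[[[0,0,0],[0,0,-1.8416],50],[[0,0,0],[0,0,-1.8416],50],[[0,0,0],[0,0,-1.8416],50],[[0,0,0],[0,0,-1.8416],50],[[0,0,0],[0,0,-1.8416],50],[[0,0,0],[0,0,-1.8416],50],[[0,0,0],[0,0,-1.8416],50],[[0,0,0],[0,0,-1.8416],50],[[0,0,0],[0,0,-1.8416],50],[[0,0,0],[0,0,-1.8416],50]]' 25
python3 -m handwheel '[[[0,0,0],[0,0,0],50],[[0,0,40],[0,0,0],50],[[0,0,70],[0,0,0],50],[[0,0,70],[0,0,0],50],[[-10,0,70],[0,0,0],50],[[-18,0,70],[0,0,0],50],[[-22,0,70],[0,0,0],50],[[-22,0,70],[0,0,0],50],[[-22,0,70],[0,0,0],50]]' 25
python3 f.py
python3 -m handwheel '[[[-4,0,0],[0,0,0],50],[[-4,0,0],[0,0,0],50],[[-4,0,0],[0,0,0],50]]' 25 >/dev/null; python3 f.py
python3 -m handwheel '[[[-3,0,0],[0,0,0],50],[[-3,0,0],[0,0,0],50],[[-3,0,0],[0,0,0],50]]' 25 >/dev/null; python3 f.py
```

```text
clock: 36.72
eef_pos: [0.6125, -0.0326, 0.2936]
orientation: [0.001, 0.085, 0.996, -0.0]
contact_force: [0.6, 1.1, -1.4]
grip_width: 0.0601
grasp_force: 24.9
clock: 37.85
eef_pos: [0.6335, -0.0363, 0.2233]
orientation: [-0.0, 0.087, 0.996, 0.0]
contact_force: [-0.5, 0.5, -1.8]
grip_width: 0.0597
grasp_force: 24.9
push [ 0.22  0.21  0.36 -0.25] mean 0.14 [ 0.6335 -0.0363  0.2232  2.9666]
push [-1.22 -0.19 -0.37 -0.65] mean -0.61 [ 0.6376 -0.0371  0.2232  2.9665]
push [ 0.22 -0.27 -0.44  0.26] mean -0.06 [ 0.6405 -0.0376  0.2232  2.9666]
```

```bash

python3 -m handwheel '[[[-2.5,0,0],[0,0,0],50],[[-2.5,0,0],[0,0,0],50],[[-2.5,0,0],[0,0,0],50]]' 25 >/dev/null; python3 f.py
python3 -m handwheel '[[[-2,0,0],[0,0,0],50],[[-2,0,0],[0,0,0],50],[[-2,0,0],[0,0,0],50]]' 25 >/dev/null; python3 f.py
```

```text
push [-1.5  -1.59 -0.8  -1.89] mean -1.44 [ 0.643  -0.038   0.2232  2.9666]
push [-2.25 -2.24 -1.42 -2.47] mean -2.09 [ 0.6449 -0.0383  0.2232  2.9666]
```

```bash

python3 -m handwheel '[[[-3.5,0,0],[0,0,0],50],[[-3.5,0,0],[0,0,0],50],[[-3.5,0,0],[0,0,0],50],[[-3.5,0,0],[0,0,0],50],[[-3.5,0,0],[0,0,0],50],[[-3.5,0,0],[0,0,0],50],[[-3.5,0,0],[0,0,0],50],[[-3.5,0,0],[0,0,0],50],[[-3.5,0,0],[0,0,0],50],[[-3.5,0,0],[0,0,0],50]]' 25 >/dev/null; python3 f.py; python3 f.py
python3 - <<'E'
from h import *
p=pose(); q=np.array(p)-[.040*np.cos(.175),-.040*np.sin(.175),0,0]; q[2]=.33
b=np.array([.6078,-.295]); G=b-.0017*np.array([np.cos(.136),np.sin(.136)])
Y=.134+np.pi
plan([*q],[*G,.33,Y],[*G,.2225,Y])
plan([*G,.33,Y])
E
```

```text
push [-3.97 -3.69 -3.57 -2.65] mean -3.47 [ 0.6484 -0.0389  0.2232  2.9666]
push [-4.22 -3.52 -2.52 -3.84] mean -3.52 [ 0.6484 -0.039   0.2232  2.9666]
[40.0, -0.0, -106.8] turn -0.0 rows 1.8 0.0
[-42.9, -259.7, -0.0] turn -0.309 rows 4.2 1.7
[-0.0, 0.0, 107.5] turn -0.0 rows 1.7 0.0
[-2.9, -259.7, -106.8] turn -0.309 rows 4.5 1.7
```

Both ends of case_short are logged, at about 3.4 N each. Now the stack.

```bash
python3 -m handwheel '[[[20,0,0],[0,0,0],50],[[40,0,-40],[0,0,0],50],[[40,0,-100],[0,0,0],50],[[-2.9,-259.7,-107],[0,0,-0.309],50],[[-2.9,-259.7,-107],[0,0,-0.309],50],[[-2.9,-259.7,-107],[0,0,-0.309],50],[[-2.9,-259.7,-107],[0,0,-0.309],50],[[-2.9,-259.7,-107],[0,0,-0.309],50],[[-2.9,-259.7,-107],[0,0,-0.309],50],[[-2.9,-259.7,-107],[0,0,-0.309],50]]' 25 >/dev/null
python3 -m handwheel '[[[0,0,50],[0,0,0],50],[[0,0,80],[0,0,0],50],[[0,0,90],[0,0,0],50],[[0,0,90],[0,0,0],50],[[0,0,90],[0,0,0],50]]' 25
python3 - <<'E'
from h import *
print(np.round(pose(),4))
b=np.array([.6078,-.295]); G=b-.0017*np.array([np.cos(.136),np.sin(.136)])
p=pose(); plan([*G,.222,.134+(np.pi if p[3]>0 else -np.pi)])
c=camera("top"); print("mid",blob(c,370,170,50,70,(120,60,30),(255,190,140),.006))
E
```

```text
clock: 43.88
eef_pos: [0.6066, -0.2951, 0.2417]
orientation: [0.001, -0.067, 0.998, -0.001]
contact_force: [-0.8, -1.0, -1.5]
grip_width: 0.0598
grasp_force: 24.9
[ 0.6066 -0.2951  0.2417 -3.0071]
[0.5, -0.1, 19.7] turn 0.0 rows 0.3 0.0
mid (array([  0.5408,  -0.2822, 152.8974,  73.9666]), np.float64(1.012))
```

```bash
python3 -m handwheel '[[[0.5,0,10],[0,0,0],50],[[0.5,0,17],[0,0,0],50],[[0.5,0,19.5],[0,0,0],50],[[0.5,0,19.5],[0,0,0],50],[[0.5,0,19.5],[0,0,0],50]]' 25
python3 -m handwheel '[[[0,0,0],[0,0,0],91],[[0,0,0],[0,0,0],91],[[0,0,0],[0,0,0],91],[[0,0,0],[0,0,0],91],[[0,0,0],[0,0,0],91]]' 25
python3 -m handwheel '[[[0,0,-30],[0,0,0],91],[[0,0,-80],[0,0,0],91],[[0,0,-110],[0,0,0],91],[[0,-200,-110],[0,0,0],91],[[0,-300,-110],[0,0,0],91],[[0,-350,-110],[0,0,0],91],[[0,-350,-110],[0,0,0],91],[[0,-350,-110],[0,0,0],91],[[0,-350,-110],[0,0,0],91],[[0,-350,-110],[0,0,0],91]]' 25
python3 - <<'E'
from h import *
print(np.round(pose(),4)); c=camera("top")
print("short",blob(c,370,170,50,70,(185,185,185),(255,255,255),.046))
crop(c,300,150,200,150,4,"pics/top8.png")
E
```

```text
clock: 44.55
eef_pos: [0.6054, -0.2952, 0.2212]
orientation: [-0.0, -0.067, 0.998, 0.0]
contact_force: [-4.6, 3.1, 12.1]
grip_width: 0.0595
grasp_force: 24.9
clock: 45.18
eef_pos: [0.6056, -0.2953, 0.2207]
orientation: [-0.0, -0.067, 0.998, 0.0]
contact_force: [0.3, -0.7, -0.0]
grip_width: 0.0909
grasp_force: 0.0
clock: 46.42
eef_pos: [0.6512, -0.6449, 0.3286]
orientation: [-0.0, -0.066, 0.998, 0.0]
contact_force: [-0.1, 0.2, -0.8]
grip_width: 0.0912
grasp_force: 0.0
[ 0.6512 -0.6449  0.3286 -3.0102]
short (array([  0.5908,  -0.3432, 169.9642, 143.3037]), np.float64(0.7))
```

View pics/top8.png

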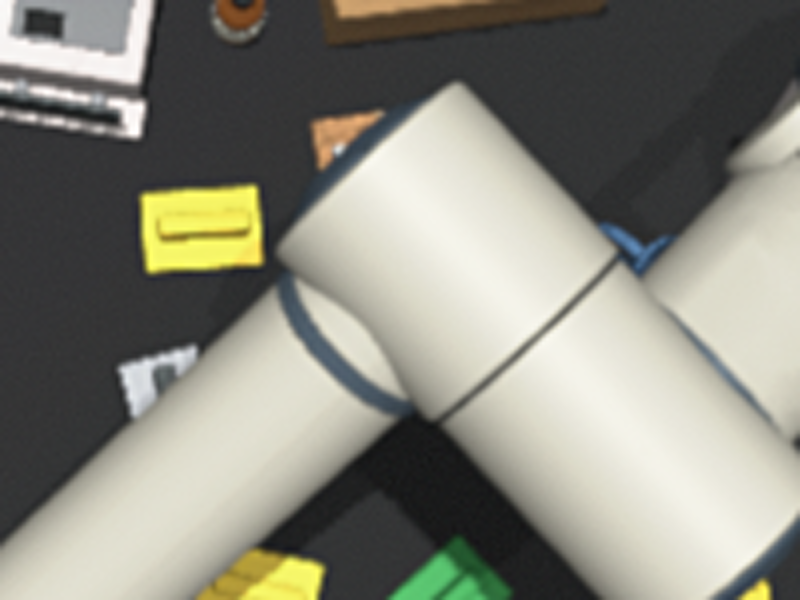

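I went the wrong way (the tool is flipped), but well above everything. The crop is mostly hidden by the arm. I'll move back over to the left to see the pile and the weight.

```bash
python3 -m handwheel '[[[0,350,0],[0,0,0],91],[[0,350,0],[0,0,0],91],[[0,350,0],[0,0,0],91],[[0,350,0],[0,0,0],91],[[0,350,0],[0,0,0],91],[[60,550,0],[0,0,0],91],[[107,715,0],[0,0,0],91],[[107,715,0],[0,0,0],91],[[107,715,0],[0,0,0],91],[[107,715,0],[0,0,0],91]]' 25
python3 -m handwheel '[[[40,150,0],[0,0,0],91],[[40,150,0],[0,0,0],91],[[40,150,0],[0,0,0],91],[[40,150,0],[0,0,0],91],[[40,150,0],[0,0,0],91],[[40,150,0],[0,0,0],91]]' 25
python3 - <<'E'
from h import *
print(np.round(pose(),4)); c=camera("top")
print("short",blob(c,370,170,50,70,(185,185,185),(255,255,255),.046))
print("weight",blob(c,325,228,35,50,(120,120,120),(255,255,255),.006))
print("bar",blob(c,325,228,35,50,(60,60,60),(110,120,125),.038))
crop(c,300,150,160,120,5,"pics/top9.png")
E
```

```text
clock: 47.72
eef_pos: [0.4908, -0.0473, 0.3313]
orientation: [0.0, -0.067, 0.998, -0.0]
contact_force: [0.4, 0.7, 0.4]
grip_width: 0.091
grasp_force: 0.0
clock: 48.48
eef_pos: [0.4334, 0.0928, 0.3309]
orientation: [0.0, -0.067, 0.998, -0.0]
contact_force: [-0.7, -0.4, 1.0]
grip_width: 0.0912
grasp_force: 0.0
[ 0.4334  0.0928  0.3309 -3.0084]
short (array([  0.6046,  -0.295 , 116.6835,  61.8357]), np.float64(0.124))
weight (array([ 0.4597, -0.13  , 91.7379, 61.9195]), np.float64(0.25))
bar (array([ 0.4554, -0.1226, 95.8686, 51.8797]), np.float64(0.253))
```

View pics/top9.png

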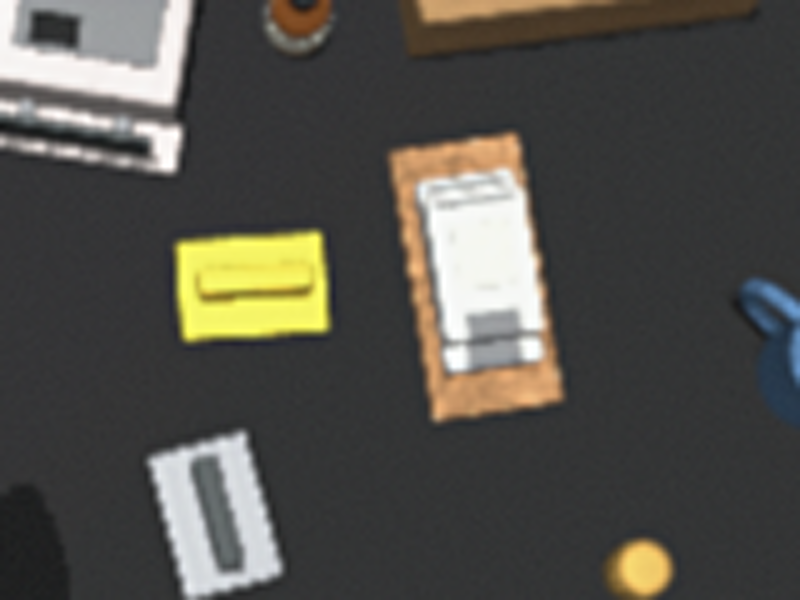

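The pile is square on the cork: the short case runs from about y=195 to y=337 in the crop, on top of the mid case. The grey steel weight is at crop (217,513), unmoved. I'll check the short case's end position and plan the weight grasp.

```bash
python3 - <<'E'
from h import *
c=camera("top"); b=np.array([.6078,-.295]); u=np.array([np.cos(.135),np.sin(.135)])
for n,q in(("low edge",[[300+494/5,150+337/5]]),("top edge",[[300+472/5,150+197/5]])):
    P=p2w(c,q,.046)[0,:2]; print(n,P.round(4),"along",round((P-b)@u,4),"across",round((P-b)@[-u[1],u[0]],4))
print("pred weight",[(w2p(c,[[.4597,-.13,.006]])[0]-[300,150])*5],[(w2p(c,[[.4597,-.13,.038]])[0]-[300,150])*5])
plan([.4597,-.13,.33,.25-np.pi],[.4597,-.13,.202,.25-np.pi])
E
```

```text
low edge [ 0.5613 -0.3014] along -0.047 across -0.0
top edge [ 0.648  -0.2906] along 0.0404 across -0.001
pred weight [array([212.37875729, 513.00770536])] [array([214.7228152 , 508.46359107])]
[3.6, -224.3, 0.7] turn -0.117 rows 3.6 0.6
[-0.0, 0.0, 128.0] turn -0.0 rows 2.0 0.0
```

```bash
python3 -m handwheel '[[[3.6,-224.3,0],[0,0,-0.117],91],[[3.6,-224.3,0],[0,0,-0.117],91],[[3.6,-224.3,0],[0,0,-0.117],91],[[3.6,-224.3,0],[0,0,-0.117],91],[[3.6,-224.3,60],[0,0,-0.117],91],[[3.6,-224.3,110],[0,0,-0.117],91],[[3.6,-224.3,129],[0,0,-0.117],91],[[3.6,-224.3,129],[0,0,-0.117],91],[[3.6,-224.3,129],[0,0,-0.117],91]]' 25
python3 -m handwheel '[[[0,0,0],[0,0,0],5],[[0,0,0],[0,0,0],5],[[0,0,0],[0,0,0],5],[[0,0,0],[0,0,0],5],[[0,0,0],[0,0,0],5],[[0,0,0],[0,0,0],5],[[0,0,0],[0,0,0],5],[[0,0,0],[0,0,0],5],[[0,0,0],[0,0,0],5],[[0,0,0],[0,0,0],5]]' 25
python3 - <<'E'
from h import *
p=pose();print(np.round(p,4)); b=[.6078,-.295]
Y=.135-np.pi
plan([*b,.33,Y],[*b,.27,Y],[*b,.2475+p[2]-.2015,Y])
s=camera("side"); crop(s,290,180,120,90,6.66,"pics/side10.png")
E
```

```text
clock: 49.7
eef_pos: [0.46, -0.1297, 0.2025]
orientation: [0.0, -0.125, 0.992, -0.0]
contact_force: [1.1, 0.4, 0.7]
grip_width: 0.091
grasp_force: 0.0
clock: 50.95
eef_pos: [0.4598, -0.1294, 0.2017]
orientation: [-0.0, -0.125, 0.992, -0.0]
contact_force: [0.2, -0.7, 0.3]
grip_width: 0.0158
grasp_force: 25.0
[ 0.4598 -0.1294  0.2017 -2.8905]
[-102.2, -197.2, -128.3] turn 0.116 rows 4.1 0.6
[-0.0, 0.0, 60.0] turn -0.0 rows 1.0 0.0
[-0.0, 0.0, 22.3] turn -0.0 rows 0.4 0.0
```

View pics/side10.png

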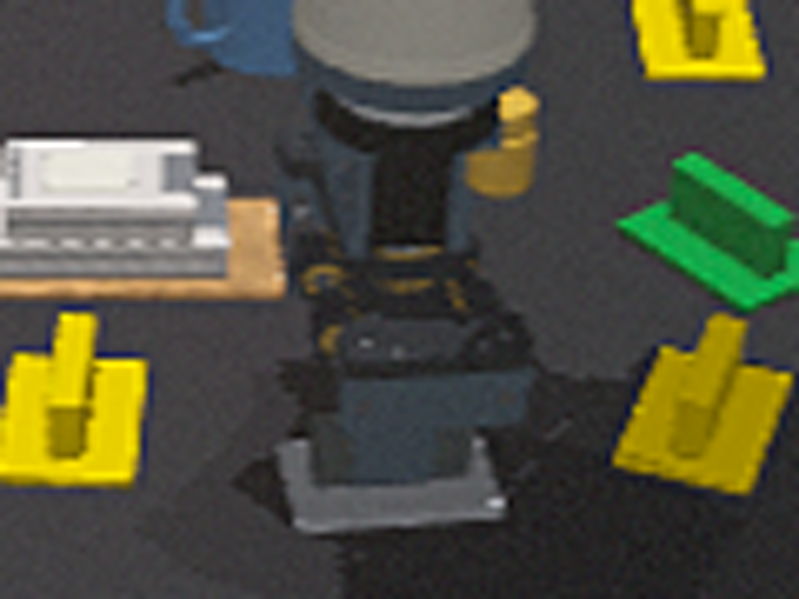

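The fingers hold the grey weight's bar (15.8 mm) centrally, and the pile at left lies flat. I'll lay it on.

```bash
python3 -m handwheel '[[[0,0,-40],[0,0,0],5],[[0,0,-100],[0,0,0],5],[[0,0,-128],[0,0,0],5],[[-102.2,-197.2,-128],[0,0,0.116],5],[[-102.2,-197.2,-128],[0,0,0.116],5],[[-102.2,-197.2,-128],[0,0,0.116],5],[[-102.2,-197.2,-128],[0,0,0.116],5],[[-102.2,-197.2,-128],[0,0,0.116],5],[[-102.2,-197.2,-128],[0,0,0.116],5],[[-102.2,-197.2,-128],[0,0,0.116],5]]' 25
python3 -m handwheel '[[[0,0,35],[0,0,0],5],[[0,0,60],[0,0,0],5],[[0,0,65],[0,0,0],5],[[0,0,65],[0,0,0],5],[[0,0,65],[0,0,0],5]]' 25
python3 - <<'E'
from h import *
p=pose();print(np.round(p,4)); plan([.6078,-.295,.2483,.135-np.pi])
E
```

```text
clock: 52.25
eef_pos: [0.6073, -0.2943, 0.3297]
orientation: [-0.0, -0.068, 0.998, 0.0]
contact_force: [0.2, -0.7, -2.2]
grip_width: 0.0156
grasp_force: 25.0
clock: 52.88
eef_pos: [0.608, -0.2951, 0.266]
orientation: [0.001, -0.068, 0.998, -0.001]
contact_force: [-0.4, -0.4, -3.5]
grip_width: 0.0157
grasp_force: 25.0
[ 0.608  -0.2951  0.266  -3.0065]
[0.2, 0.1, 17.7] turn 0.0 rows 0.3 0.0
```

```bash
python3 -m handwheel '[[[0,0,10],[0,0,0],5],[[0,0,16],[0,0,0],5],[[0,0,18],[0,0,0],5],[[0,0,18],[0,0,0],5],[[0,0,18],[0,0,0],5]]' 25
python3 -m handwheel '[[[0,0,0],[0,0,0],50],[[0,0,0],[0,0,0],50],[[0,0,0],[0,0,0],50],[[0,0,0],[0,0,0],50],[[0,0,0],[0,0,0],50]]' 25
python3 -m handwheel '[[[0,0,-20],[0,0,0],50],[[0,0,-60],[0,0,0],50],[[0,0,-100],[0,0,0],50],[[0,300,-100],[0,0,0],50],[[0,300,-100],[0,0,0],50],[[0,300,-100],[0,0,0],50],[[0,300,-100],[0,0,0],50],[[0,300,-100],[0,0,0],50],[[0,300,-100],[0,0,0],50],[[0,300,-100],[0,0,0],50]]' 25
python3 -m handwheel '[[[100,0,0],[0,0,0],50],[[100,0,0],[0,0,0],50],[[100,0,0],[0,0,0],50],[[100,0,0],[0,0,0],50]]' 25 >/dev/null
python3 - <<'E'
from h import *
c=camera("top"); crop(c,340,150,100,100,4,"pics/a.png"); s=camera("side"); crop(s,250,180,100,75,5.33,"pics/b.png")
a=cv2.imread("pics/a.png"); b=cv2.imread("pics/b.png")[:400,:400]; cv2.imwrite("pics/fin.png",np.hstack([a[:b.shape[0]],b]))
t=[.6078,-.295]; u=np.array([np.cos(.136),np.sin(.136)]);v=np.array([-u[1],u[0]])
for n,h,w,z in(("plate",.045,.03,.052),("bar",.035,.008,.084)):
    P=[[*(np.array(t)+i*h*u+j*w*v),z] for i,j in((1,1),(1,-1),(-1,-1),(-1,1))]
    print(n,((w2p(c,P)-[340,150])*4).round(0).tolist())
E
```

```text
clock: 53.5
eef_pos: [0.6076, -0.295, 0.2475]
orientation: [-0.0, -0.067, 0.998, 0.0]
contact_force: [-6.0, 2.9, 14.4]
grip_width: 0.0158
grasp_force: 25.0
clock: 54.12
eef_pos: [0.6077, -0.295, 0.2467]
orientation: [-0.0, -0.067, 0.998, 0.0]
contact_force: [-0.4, -0.0, 0.0]
grip_width: 0.0505
grasp_force: 0.0
clock: 55.38
eef_pos: [0.5675, 0.002, 0.3468]
orientation: [0.0, -0.068, 0.998, -0.0]
contact_force: [0.3, -0.7, -0.9]
grip_width: 0.0497
grasp_force: 0.0
plate [[178.0, 156.0], [255.0, 145.0], [275.0, 260.0], [197.0, 272.0]]
bar [[214.0, 156.0], [235.0, 153.0], [250.0, 245.0], [229.0, 248.0]]
```

View pics/fin.png

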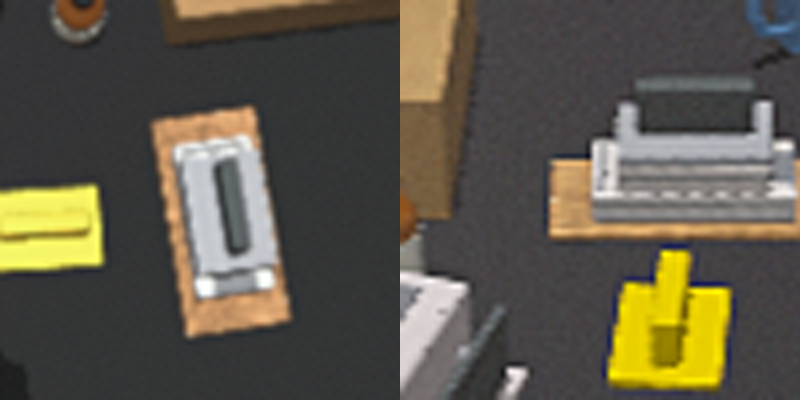

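The weight lies flat on the pile: its bar runs from (215,160) to (247,252), within about 4 mm of my prediction, and the side view shows it level. The arm is clear, so I'll hand in.

```bash
python3 -c "
from rig import *
print(hand_in())"
```

```text
the job is handed in; nothing more can be done
None
```

I logged the mid and short cases in at the reader, clasp end then hinge end (the long case wasn't on the bench), stacked them on the cork base with the steel weight on top, and handed the job in; no verdict came back.

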